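# Change the toy-maker's lathe to the yellow speed

## Robot

A 7-joint arm with a two-finger parallel gripper is mounted at the origin on the work surface. World frame = base frame: x ahead of the robot, y to its left, z up, the work surface at z = 0. Lengths are in m, angles in rad, forces in N, time in s.
With the tool pointing down it reaches from about 0.35 to 0.9 m from the base axis. Payload 19.9 kg.
Tool frame: the origin (TCP) lies midway between the tips of the shut fingers; the grasp point (between the pads) lies 19 mm behind it; z points along the fingers, y is the line along which they close (so a half turn about z gives the same grasp; the last joint's range is limited). The gripper opens to 85 mm and grips with 20 to 120 N. Pads are 22 mm wide; open, the fingers measure 114 mm over their backs; the gripper's body (76 mm by 85 mm) begins 54 mm behind the grasp point. The pads swing forward as they close: fully open they stand 13 mm farther back than shut.
Start: joints at [-1.272, 0.417, -0.01, 1.614, 0.005, 1.111, -0.053], TCP at [0.208, 0.589, 0.231] pointing down, gripper open.
Joint ranges: [-2.81, 2.81], [-0.39, 2.02], [-1.27, 1.25], [0.06, 2.57], [-1.19, 4.33], [0.19, 2], [-2.82, 2.82]. Speed limits (rad/s): [1.89, 1.89, 2.39, 2.39, 3.01, 3.01, 3.01].

## Interface

Orientations are given as a 3x3 rotation matrix whose columns are the frame's x, y, z axes.
In Python, from plant import movep, line_to, set_joints, grip, dwell, ik, camera, PlanningError, sign_off, read_time, read_joint_positions, read_joint_vel, read_tau, read_position, read_tcp_rot, read_ft_force, read_torque, read_grip_width, read_gripper_force gives the robot as it stands. The module is installed in compiled form; this text tells all that it offers. Calls block until the motion is done:
- movep(position, orientation): joint-space move of the TCP to a pose.
- line_to(position, ori=None, rate=0.15): straight line of the TCP; ori=None keeps the orientation; rate is the mean speed in m/s.
- set_joints(angles): joint-space move.
- grip(opening, grasp_force=None): opening from 0.0 (shut) to 1.0 (fully open); grasp_force is the grip in N (None keeps the last); returns when the fingers have stopped.
- dwell(seconds).
- ik(position, orientation): joint angles nearest the present ones, or None.
- camera(name): name is "scene" or "top" or "wrist"; returns a dict with "pixels" (384x512x3 uint8, red, green, blue), "range_z" (384x512 float32, m along the optical axis (not along the pixel's ray), 0 where there is no reading), "fov_y" (degrees; the focal length in pixels is half the picture's height over the tangent of half this angle, whatever the lens; pixels are square), "cx", "cy" (the principal point, pixels), "rvec" (rotation vector, rad) and "tvec" (3), from world to camera coordinates, as OpenCV has them. Camera axes: x right, y down, z forward; pixel columns grow to the right and rows downward; lengths in m; the calibration is good to about 2 mm. A picture is of the moment at which its call begins.
A pose or a line that the arm cannot do raises PlanningError and nothing moves.
- sign_off(): hands the job in; it is judged then, once.
Readings, each from a call of its own:
- read_time(): time.
- read_joint_positions(): joint angles.
- read_joint_vel(): joint speeds.
- read_tau(): joint torques, N m.
- read_position(): TCP position.
- read_tcp_rot(): TCP orientation.
- read_ft_force(): force on the tool from outside, world axes, zero at the start.
- read_torque(): the same for the moment, N m.
- read_grip_width(): opening from 0.0 (shut) to 1.0 (fully open).
- read_gripper_force(): force on a finger pad.
Only numpy, scipy, OpenCV 4.12 (cv2) and the standard library are available. Lean on these libraries where they do the work, as an engineer would, in place of code of your own. Each camera call takes 0.05 s, during which the arm holds its last target. There are 200 camera calls.

## Task

The bench lathe is stopped and its gear lever stands somewhere in the middle column of the gate. Push its black ball from outside with the fingertips, never taking the lever between the fingers: back to the neutral cross channel, across to the side where the yellow dot is and fully home into the slot beside the yellow dot, without forcing it; then take the hand away. Leave the toy bird, the paint jar, the chuck key and the mallet where they are.

Things in the scene. Friction and masses are not known exactly. Their poses are not given: they have to be found in the camera images.
- lathe: Dark green bench lathe, bolted down at a different place and yaw each time. Origin on the bench straight below the gate's centre; x to its rear (away from the operator), y to the operator's left, z up; chuck and bed run towards -y. Headstock top: 199 mm above the bench, 95 mm to front and rear, 160 mm left and 185 mm right of the gate's centre. Behind it a motor with its terminal box, 173 mm high.
- gate_center (a point): Centre of the gate, on top of its 112 mm square aluminium plate, 209 mm above the bench; the lathe's axes. Three columns at y = +28, 0, -28 mm, each with a front (-x) and a rear (+x) slot, joined by a straight neutral cross channel at x = 0. All are 14 mm wide; tongues between slots have round noses. Walls stop the shaft's axis at x = +-22 mm (slot ends) and y = +-30 mm (channel ends).
- gear_lever: Gear lever: 10 mm steel shaft with a black 35 mm ball, swinging front-rear and left-right about a pivot 80 mm straight below gate_center (this body's origin; z runs up the shaft). The gate's walls guide it: it changes column only along the cross channel. No detent, no spring: friction holds it where it is left; about 3 N at the ball moves it.
- knob (a point): Centre of the black ball (35 mm diameter), 160 mm from the pivot along the shaft, so 289 mm above the bench when the lever is upright and up to 14 mm lower when it leans. The ball travels twice as far as the shaft at the gate plate: about 44 mm to front or rear from neutral into a slot's end, about 56 mm from the middle column to an outer one.
- lever_at_gate (a point): The point of the lever's axis 80 mm above the pivot, level with the gate plate: this is where the lever is in the gate.
- dot_yellow: Yellow dot, 18 mm across, flat on the gate plate just beyond the end of one of the four outer slots, on that slot's centre line (in gate_center's axes at x = +-39, y = +-28 mm; origin at the dot's centre). Which outer slot it marks differs each time. With the lever fully home in its slot, lever_at_gate is 17 mm from the dot's centre.
- dot_blue: Blue dot, like the yellow one, at another outer slot.
- dot_red: Red dot, likewise.
- dot_white: White dot, likewise. (The two middle slots have a fixed black dot in front and a grey one behind.)
- toy_bird: Loose painted wooden penguin, 46 mm across, 91 mm tall, standing on the rubber mat on top of the headstock, 120 to 150 mm to the right (-y) of the gate's centre. Origin under its centre. It tips over easily.
- paint_jar: Loose glass jar of red paint with a steel lid, 58 mm across, 70 mm tall, on the bench in front of the headstock. Origin under its centre.
- chuck_key: Loose steel T-shaped chuck key, bar 90 mm, stem 67 mm, 12 mm thick, lying on the bench in front of the lathe. Origin under the middle of the bar.
- mallet: Loose wooden mallet, 240 mm long, lying on the bench in front of the lathe's bed. Origin under its middle.

How it is judged:
At the end, for the whole second after the job is handed in: The lever rests in the slot beside the yellow dot, not more than 3 mm short of the slot's end at the gate plate (6 mm at the ball): lever_at_gate lies within 20 mm of the dot's centre in plan, and the lever is still. Toy bird, paint jar, chuck key and mallet are within 15 mm of where they stood (horizontal distance between lever_at_gate and dot_yellow below 0.02 m and distance of each of toy_bird, paint_jar, chuck_key, mallet from where it was at the start of the episode below 0.015 m and angular speed of gear_lever below 0.05 rad/s); the robot touches nothing.
It fails at once if the lever is forced (more than 40 N from the hand) (contact force between the fingers and gear_lever above 40 N).
It fails at once if the lever is taken between the fingers (the grasp point comes within 13 mm of the lever's axis, both ways, below the top of the ball) (x of the grasp point in the frame of gear_lever between -0.013 and 0.013 m and y of the grasp point in the frame of gear_lever between -0.013 and 0.013 m and z of the grasp point in the frame of gear_lever between 0.08 and 0.178 m).
It fails at once if the toy bird, paint jar, chuck key or mallet is shifted or lifted by more than 15 mm, or tipped (distance of any of toy_bird, paint_jar, chuck_key, mallet from where it was at the start of the episode above 0.015 m or angle between any of toy_bird, paint_jar, chuck_key, mallet's own z axis and vertical above 0.35 rad).
It also fails if it takes over 59 s, if anything falls off the work surface, if the arm or the gripper's body presses on something with over 40 N, if the wrist force passes 120 N, or if a joint passes its speed limit or range.

## Working session

There is one attempt and no reset: what is moved stays moved. The work goes in short steps, each a Python script; the robot and the scene stay as the last script left them, time stands still between calls to the robot, and variables do not carry over. Pictures are saved under pics/ and viewed, at most 10 in all, crops included, and the job is handed in when it is done.

```bash
mkdir -p pics; cat > h.py <<'E'
import numpy as np, cv2
from plant import *
def shot(n,f):
    c=camera(n); np.savez(f'pics/{f}.npz',**c); cv2.imwrite(f'pics/{f}.png',c['pixels'][:,:,::-1]); return c
def world(c,u,v,d=None):
    f=c['pixels'].shape[0]/2/np.tan(np.radians(float(c['fov_y']))/2)
    d=c['range_z'][np.asarray(v,int),np.asarray(u,int)] if d is None else d
    p=np.stack([(u-c['cx'])/f*d,(v-c['cy'])/f*d,d*np.ones_like(u,float)],-1)
    R=cv2.Rodrigues(np.array(c['rvec'],float))[0]
    return (p-np.array(c['tvec']).ravel())@R
E
python3 - <<'E'
from h import *
for n in('top','scene'):
    c=shot(n,n+'0'); print(n,c['fov_y'],c['cx'],c['cy'],c['rvec'],c['tvec'])
a=cv2.imread('pics/top0.png')
print(read_time(),read_tcp_rot())
E
```

```text
top 54.475663694394775 254.66536826541747 190.68988643993907 [ 1.94395815 -2.2667712   0.25490514] [-0.00693808  0.53515464  0.83217487]
scene 48.64536990524932 254.3061116631212 195.0500977504439 [ 2.32259123  0.76160287 -0.25788045] [-0.35550294 -0.13349774  1.30785645]
0.1 [[-9.42815525e-01  3.33314879e-01 -2.79356906e-04]
 [ 3.33314987e-01  9.42814968e-01 -1.02701492e-03]
 [-7.89374800e-05 -1.06139945e-03 -9.99999434e-01]]
```

View pics/top0.png

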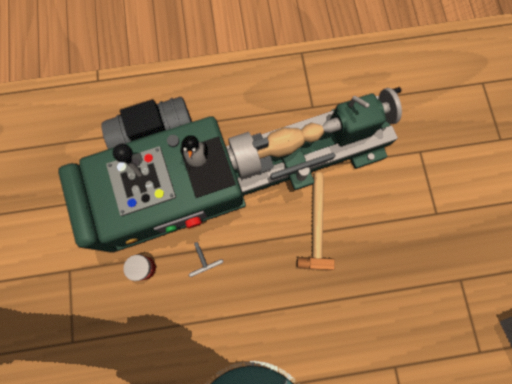

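View pics/scene0.png

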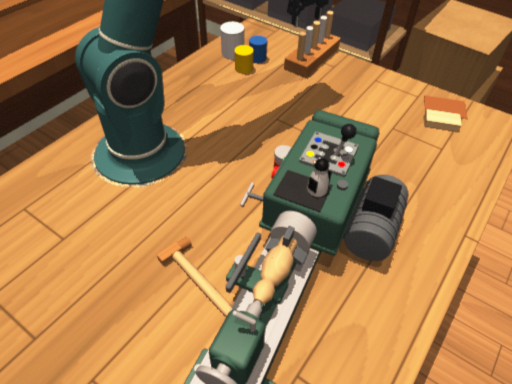

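The top view shows the ball at about (122,152), in the rear of the gate. The dots are white (122,167), red (149,158), yellow (159,193) and blue (132,203), so yellow marks the front-right slot.

```bash
cat > loc.py <<'E'
from h import *
def blobs(c,win):
    hsv=cv2.cvtColor(c['pixels'],cv2.COLOR_RGB2HSV); m={}
    rng={'yellow':((22,120,100),(35,255,255)),'blue':((105,120,80),(130,255,255)),'red':((172,150,120),(180,255,255)),'white':((0,0,215),(180,40,255))}
    u0,u1,v0,v1=win
    for k,(a,b) in rng.items():
        mm=cv2.inRange(hsv,a,b)
        if k=='red': mm|=cv2.inRange(hsv,(0,150,120),(6,255,255))
        w=np.zeros_like(mm); w[v0:v1,u0:u1]=mm[v0:v1,u0:u1]
        n,l,s,ct=cv2.connectedComponentsWithStats(w)
        if n>1:
            i=1+np.argmax(s[1:,4]); m[k]=(ct[i],s[i,4])
    return m
def onplane(c,u,v,z):
    a=world(c,np.array([u]),np.array([v]),1.)[0]; o=world(c,np.array([u]),np.array([v]),0.)[0]
    # camera centre o
    return o+(a-o)*(z-o[2])/(a[2]-o[2])
E
python3 - <<'E'
from loc import *
c=dict(np.load('pics/top0.npz'))
ref={'white':(39,28),'red':(39,-28),'yellow':(-39,-28),'blue':(-39,28)}
b=blobs(c,(105,170,140,215)); P={}
for k,(ct,n) in b.items():
    P[k]=onplane(c,*ct,.209); print(k,ct,n,P[k], world(c,np.array([ct[0]]),np.array([ct[1]]))[0])
ks=[k for k in P]
A=np.array([ref[k] for k in ks])/1000.; B=np.array([P[k][:2] for k in ks])
ac=A-A.mean(0);bc=B-B.mean(0)
th=np.arctan2((ac[:,0]*bc[:,1]-ac[:,1]*bc[:,0]).sum(),(ac*bc).sum())
R=np.array([[np.cos(th),-np.sin(th)],[np.sin(th),np.cos(th)]])
t=B.mean(0)-R@A.mean(0); print('yaw',th,'centre',t,'res',(B-A@R.T-t)*1000)
# all points of ball & bird: points above 0.225
v,u=np.mgrid[0:384,0:512]; W=world(c,u.ravel(),v.ravel())
ok=(c['range_z'].ravel()>0)&(W[:,2]>.225)&(np.hypot(*(W[:,:2]-t).T)<.25)
W=W[ok]; L=(W[:,:2]-t)@R
for nm,s in(('ball',(L[:,1]>-.07)),('bird',L[:,1]<-.09)):
    Q=np.c_[L[s],W[s,2]]; print(nm,len(Q),Q.min(0),Q.max(0),Q.mean(0))
    if nm=='ball':
        Q=Q[Q[:,2]>.26]; A_=np.c_[2*Q,np.ones(len(Q))]; x=np.linalg.lstsq(A_,(Q**2).sum(1),rcond=None)[0]; print('sphere',x[:3],np.sqrt(x[3]+x[:3]@x[:3]))
i=cv2.imread('pics/top0.png')[130:225,90:220]; cv2.imwrite('pics/c1.png',cv2.resize(i,None,fx=5,fy=5,interpolation=cv2.INTER_CUBIC))
E
```

```text
yellow [158.81538462 193.        ] 65 [0.51868941 0.10504502 0.209     ] [0.51870344 0.10505729 0.20894562]
blue [131.54545455 202.34545455] 55 [0.50808831 0.15988302 0.209     ] [0.5080149  0.15979198 0.2093018 ]
red [148.         157.53703704] 54 [0.59525063 0.1195878  0.209     ] [0.59481552 0.11929413 0.21019497]
white [120.91891892 166.45945946] 37 [0.58479901 0.1750998  0.209     ] [0.58391732 0.17428588 0.2115218 ]
yaw 0.19066543325457794 centre [0.55170684 0.13990391] res [[-0.03051941  0.02468347]
 [-0.01893099 -0.12250748]
 [-0.05580636 -0.21449271]
 [ 0.10525676  0.31231671]]
ball 377 [ 0.01588498 -0.01727955  0.22624503] [0.04894257 0.01617411 0.30500663] [ 0.02749263 -0.00195179  0.28642397]
sphere [0.03405458 0.00106364 0.28156413] 0.019874442552996672
bird 557 [-0.01125882 -0.14731692  0.22581313] [ 0.03219825 -0.09597233  0.29365872] [ 0.00478073 -0.12158357  0.26315212]
```

View pics/c1.png

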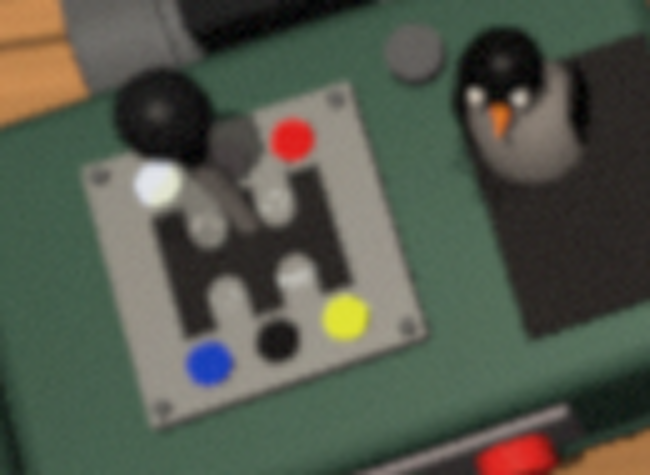

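Gate frame fitted: the residuals are below 0.4 mm and the lever is at the rear of the middle column. Next I shut the fingers, come down behind the ball and push it forward to neutral in small force-checked steps.

```bash
cat > go.py <<'E'
from loc import *
T=np.array([.55171,.13990]); th=.19067
R2=np.array([[np.cos(th),-np.sin(th)],[np.sin(th),np.cos(th)]])
OR=np.eye(3); OR[:2,0]=-R2[:,0]; OR[:2,1]=R2[:,1]; OR[2,2]=-1
def w(x,y,z): return [*(T+R2@[x,y]),z]
def lat(): p=np.array(read_position()); return np.r_[R2.T@(p[:2]-T),p[2]]
def fl(): f=np.array(read_ft_force()); return np.r_[R2.T@f[:2],f[2]]
def push(a,b,z,step=.003,rate=.05,lim=15,axis=0):
    """push from a to b (lathe xy) in steps, stop when force along axis passes lim"""
    a,b=np.array(a),np.array(b); n=int(np.ceil(np.linalg.norm(b-a)/step)); log=[]
    for i in range(1,n+1):
        line_to(w(*(a+(b-a)*i/n),z),rate=rate); f=fl(); l=lat()
        log.append((round(l[axis]*1e3,1),round(f[axis],1)))
        if abs(f[axis])>lim: break
    print(log,'t',read_time()); return lat()
def ball(c):
    from scipy.optimize import least_squares
    v,u=np.mgrid[0:384,0:512]; W=world(c,u.ravel(),v.ravel())
    L=np.c_[(W[:,:2]-T)@R2,W[:,2]]; rgb=c['pixels'].reshape(-1,3).max(1)
    s=(c['range_z'].ravel()>0)&(L[:,2]>.272)&(abs(L[:,0])<.075)&(abs(L[:,1])<.085)&(L[:,2]<.31)&(rgb<75)
    Q=L[s]
    def ctr(q): x,y=2*q; return np.array([x,y,.129+np.sqrt(.16**2-x*x-y*y)])
    r=least_squares(lambda q:np.linalg.norm(Q-ctr(q),axis=1)-.0175,np.clip(Q.mean(0)[:2]/2,-.03,.03),loss='soft_l1',f_scale=.001)
    g=r.x*.5*2; k=ctr(r.x); d=k-[0,0,.129]; return k,d[:2]/2,len(Q),np.abs(r.fun).mean()
E
python3 - <<'E'
from go import *
print(ball(dict(np.load('pics/top0.npz'))))
p=read_position(); line_to([p[0],p[1],.40],rate=.25)
grip(0.0); print(read_time())
movep(w(.09,0,.40),OR); print(read_time(),fl())
line_to(w(.09,0,.270),rate=.15); print(read_time(),fl(),lat())
push((.09,0),(.0285+.012,0),.270,step=.004,lim=15)
E
```

```text
(array([0.0338761 , 0.00059137, 0.28537155]), array([0.01693805, 0.00029569]), 306, np.float64(0.0007716541068416018))
1.6917
3.875 [ 0.84180869  1.21346993 -0.34828344]
4.8917 [ 0.79010973 -0.01516286 -0.03557517] [ 9.04140442e-02 -5.57361912e-06  2.71032946e-01]
[(np.float64(86.2), np.float64(1.1)), (np.float64(82.2), np.float64(0.7)), (np.float64(78.4), np.float64(-0.5)), (np.float64(74.6), np.float64(1.4)), (np.float64(70.8), np.float64(0.1)), (np.float64(67.0), np.float64(-0.5)), (np.float64(63.2), np.float64(-0.4)), (np.float64(59.6), np.float64(3.1)), (np.float64(55.9), np.float64(3.1)), (np.float64(52.0), np.float64(2.9)), (np.float64(48.1), np.float64(2.9)), (np.float64(44.3), np.float64(3.2)), (np.float64(40.5), np.float64(2.4))] t 8.1417
```

```bash
python3 - <<'E'
from go import *
push((.0405,0),(.0285,0),.270,step=.004,lim=15)
line_to(w(.06,0,.270)); line_to(w(.07,.03,.36),rate=.25); line_to(w(.02,.13,.36),rate=.25)
c=shot('top','top1'); print(ball(c)); s=shot('scene','scene1'); print(ball(s),read_time())
i=np.hstack([cv2.resize(cv2.imread('pics/top1.png')[110:230,70:230],None,fx=2.5,fy=2.5),cv2.resize(cv2.imread('pics/scene1.png')[90:210,250:410],None,fx=2.5,fy=2.5)])
cv2.imwrite('pics/c2.png',i)
E
```

```text
[(np.float64(36.4), np.float64(3.5)), (np.float64(32.4), np.float64(2.5)), (np.float64(28.5), np.float64(2.4))] t 8.8917
(array([0.00150122, 0.00074861, 0.28899121]), array([0.00075061, 0.00037431]), 287, np.float64(0.0008248295183448533))
(array([0.00325854, 0.00059175, 0.28896572]), array([0.00162927, 0.00029588]), 187, np.float64(0.001019147730327216)) 10.4833
```

View pics/c2.png

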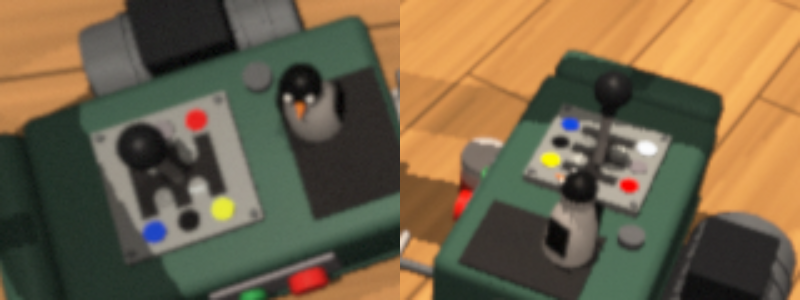

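The crop shows the lever upright in the cross channel (shaft x ≈ +1 mm). Next I push it sideways towards -y from the left side.

```bash
python3 - <<'E'
from go import *
line_to(w(.001,.065,.36),rate=.25); line_to(w(.001,.065,.270),rate=.2)
push((.001,.065),(.001,-.018),.270,step=.004,lim=10,axis=1)
l=push((.001,-.018),(.001,-.030),.270,step=.0015,lim=8,axis=1)
print(l, fl())
line_to(w(.001,l[1]+.03,.270)); line_to(w(.001,.06,.36),rate=.25); 
c=shot('top','top2'); print(ball(c)); s=shot('scene','scene2'); print(ball(s),read_time())
E
```

```text
[(np.float64(60.8), np.float64(0.3)), (np.float64(56.8), np.float64(1.1)), (np.float64(52.8), np.float64(-0.3)), (np.float64(48.9), np.float64(-0.1)), (np.float64(44.9), np.float64(-0.0)), (np.float64(41.0), np.float64(-0.4)), (np.float64(37.0), np.float64(-0.3)), (np.float64(33.1), np.float64(0.7)), (np.float64(29.3), np.float64(-0.3)), (np.float64(25.2), np.float64(-0.1)), (np.float64(21.1), np.float64(0.9)), (np.float64(17.2), np.float64(0.3)), (np.float64(13.2), np.float64(-0.0)), (np.float64(9.3), np.float64(0.2)), (np.float64(5.3), np.float64(-1.4)), (np.float64(1.4), np.float64(0.6)), (np.float64(-2.6), np.float64(-0.1)), (np.float64(-6.5), np.float64(-0.7)), (np.float64(-10.5), np.float64(-0.7)), (np.float64(-14.4), np.float64(0.3)), (np.float64(-18.4), np.float64(0.1))] t 16.7583
[(np.float64(-19.5), np.float64(1.5)), (np.float64(-21.0), np.float64(1.7)), (np.float64(-22.6), np.float64(1.6)), (np.float64(-24.2), np.float64(2.0)), (np.float64(-25.7), np.float64(1.3)), (np.float64(-26.9), np.float64(3.3)), (np.float64(-27.8), np.float64(6.2)), (np.float64(-28.6), np.float64(10.2))] t 18.7583
[ 0.00088987 -0.02856838  0.2697416 ] [ 0.23856367 10.22704628 -4.34168262]
(array([ 0.00119493, -0.05755707,  0.27828414]), array([ 0.00059747, -0.02877854]), 277, np.float64(0.0008032379716376641))
(array([ 0.00287418, -0.05732684,  0.27834983]), array([ 0.00143709, -0.02866342]), 186, np.float64(0.0009017632994014519)) 19.8
```

The lever is at the right end of the channel. Now I push it forward into the yellow slot from behind.

```bash
python3 - <<'E'
from go import *
line_to(w(.07,.03,.36),rate=.25); line_to(w(.07,-.056,.36),rate=.25); line_to(w(.07,-.056,.262),rate=.2)
push((.07,-.056),(-.008,-.056),.262,step=.004,lim=12)
l=push((-.008,-.056),(-.026,-.056),.262,step=.001,lim=11)
print(l, fl())
line_to(w(l[0]+.04,-.056,.262)); line_to(w(.05,-.03,.40),rate=.25); line_to(w(.02,.16,.40),rate=.25)
c=shot('top','top3'); print(ball(c)); s=shot('scene','scene3'); print(ball(s),read_time(),fl())
i=np.hstack([cv2.resize(cv2.imread('pics/top3.png')[110:290,70:310],None,fx=1.66,fy=1.66),cv2.resize(cv2.imread('pics/scene3.png')[90:270,200:440],None,fx=1.66,fy=1.66)])
cv2.imwrite('pics/c3.png',i)
E
```

```text
[(np.float64(66.3), np.float64(-0.6)), (np.float64(62.1), np.float64(-0.5)), (np.float64(58.1), np.float64(-0.1)), (np.float64(54.2), np.float64(0.5)), (np.float64(50.4), np.float64(-0.4)), (np.float64(46.4), np.float64(0.9)), (np.float64(42.5), np.float64(0.5)), (np.float64(38.7), np.float64(-0.7)), (np.float64(34.7), np.float64(-0.1)), (np.float64(30.9), np.float64(-0.5)), (np.float64(27.0), np.float64(0.8)), (np.float64(23.1), np.float64(0.5)), (np.float64(19.1), np.float64(0.7)), (np.float64(15.2), np.float64(0.4)), (np.float64(11.3), np.float64(0.5)), (np.float64(7.4), np.float64(0.8)), (np.float64(3.5), np.float64(1.1)), (np.float64(-0.4), np.float64(0.8)), (np.float64(-4.2), np.float64(-0.1)), (np.float64(-8.1), np.float64(0.8))] t 26.3833
[(np.float64(-8.9), np.float64(2.4)), (np.float64(-10.0), np.float64(3.6)), (np.float64(-11.1), np.float64(3.2)), (np.float64(-11.9), np.float64(5.5)), (np.float64(-12.7), np.float64(8.5)), (np.float64(-13.2), np.float64(12.4))] t 27.8833
[-0.01322188 -0.05589424  0.26202509] [12.35150286  0.31888533 -8.78412511]
(array([-0.0403847 , -0.0554896 ,  0.27353367]), array([-0.02019235, -0.0277448 ]), 273, np.float64(0.000878339450919226))
(array([-0.0391011 , -0.05458221,  0.27423046]), array([-0.01955055, -0.0272911 ]), 151, np.float64(0.0011106383556620419)) 30.0417 [-0.14285367  1.22748494  0.3952611 ]
```

View pics/c3.png

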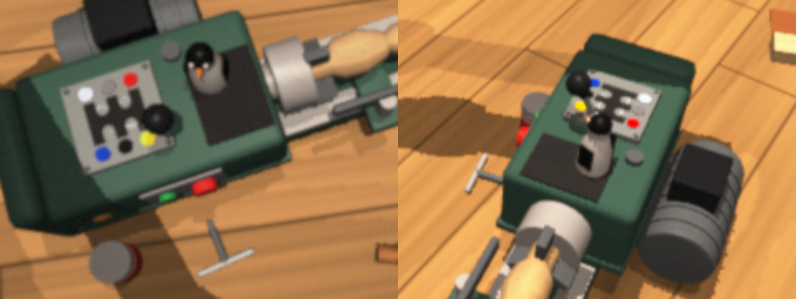

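The lever is in the yellow slot and everything else is undisturbed. The margin reads thin (about 1 mm), so I'll give it one firmer, still gentle, press to confirm it's at the end.

```bash
python3 - <<'E'
from go import *
line_to(w(.03,-.03,.40),rate=.25); line_to(w(.01,-.056,.34),rate=.25); line_to(w(.005,-.056,.264),rate=.2)
push((.005,-.056),(-.009,-.056),.264,step=.007,lim=12)
l=push((-.009,-.056),(-.024,-.056),.264,step=.001,lim=19,rate=.03)
print(l, fl())
line_to(w(.03,-.056,.264)); line_to(w(.05,-.03,.40),rate=.25); line_to(w(.02,.16,.40),rate=.25)
c=shot('top','top4'); print(ball(c)); s=shot('scene','scene4'); print(ball(s),read_time())
# residual of the dark-ball mask against image: compare raw cloud median with top3
E
```

```text
[(np.float64(-1.9), np.float64(0.6)), (np.float64(-9.2), np.float64(0.8))] t 32.4917
[(np.float64(-10.0), np.float64(-1.0)), (np.float64(-11.0), np.float64(0.5)), (np.float64(-11.9), np.float64(1.6)), (np.float64(-12.6), np.float64(5.9)), (np.float64(-13.1), np.float64(10.6)), (np.float64(-13.6), np.float64(15.5)), (np.float64(-14.1), np.float64(21.1))] t 34.2417
[-0.01407631 -0.05574981  0.2641956 ] [ 21.05883143   0.50787528 -12.02990325]
(array([-0.04105189, -0.05531667,  0.27341194]), array([-0.02052594, -0.02765834]), 273, np.float64(0.0008324929250030606))
(array([-0.03953804, -0.05402554,  0.27432028]), array([-0.01976902, -0.02701277]), 153, np.float64(0.0013213470769711261)) 36.425
```

```bash
python3 - <<'E'
from go import *
from scipy.optimize import least_squares
for f in('top0','top1','top2','top4'):
    c=dict(np.load(f'pics/{f}.npz')); k=ball(c)[0]
    K=c['pixels'].shape[0]/2/np.tan(np.radians(float(c['fov_y']))/2)
    M=np.array([[K,0,c['cx']],[0,K,c['cy']],[0,0,1]])
    pr=lambda p:cv2.projectPoints(np.array([w(*p)]),c['rvec'],c['tvec'],M,None)[0].ravel()
    u,v=pr(k); g=cv2.cvtColor(c['pixels'],cv2.COLOR_RGB2GRAY)
    v_,u_=np.mgrid[0:384,0:512]; Z=c['range_z']; near=(np.hypot(u_-u,v_-v)<16)
    zc=Z[near].min(); m=near&(Z<zc+.018)   # upper half of the ball by depth
    a=np.array([u_[m].mean(),v_[m].mean()])
    h=lambda q:np.array([2*q[0],2*q[1],.129+np.sqrt(.0256-4*q[0]**2-4*q[1]**2)])
    r=least_squares(lambda q:(pr(h(q/1e3))-a),[k[0]*500,k[1]*500])
    print(f,'fit',np.round(k*500,1)[:2],'silhouette gate mm',np.round(r.x,1),m.sum())
E
```

```text
top0 fit [16.9  0.3] silhouette gate mm [16.9  0.6] 288
top1 fit [0.8 0.4] silhouette gate mm [0.1 5.3] 3
top2 fit [  0.6 -28.8] silhouette gate mm [ -3.9 -25.7] 2
top4 fit [-20.5 -27.7] silhouette gate mm [-17.2 -31.9] 6
```

```bash
python3 - <<'E'
from go import *
from scipy.optimize import least_squares
for f in('top0','top1','top2','top3','top4'):
    c=dict(np.load(f'pics/{f}.npz')); k=ball(c)[0]
    K=c['pixels'].shape[0]/2/np.tan(np.radians(float(c['fov_y']))/2)
    M=np.array([[K,0,c['cx']],[0,K,c['cy']],[0,0,1]])
    pr=lambda p:cv2.projectPoints(np.array([w(*p)]),c['rvec'],c['tvec'],M,None)[0].ravel()
    u,v=pr(k); v_,u_=np.mgrid[0:384,0:512]; Z=c['range_z']
    zc=(cv2.Rodrigues(c['rvec'])[0]@np.array(w(*k))+c['tvec'].ravel())[2]
    m=(np.hypot(u_-u,v_-v)<14)&(Z<zc+.006)&(Z>.1)
    (a0,a1),rad=cv2.minEnclosingCircle(np.argwhere(m)[:,::-1].astype(np.float32)); a=np.array([u_[m].mean(),v_[m].mean()])
    h=lambda q:np.array([2*q[0],2*q[1],.129+np.sqrt(.0256-4*q[0]**2-4*q[1]**2)])
    s=lambda b:np.round(least_squares(lambda q:pr(h(q/1e3))-b,k[:2]*500).x,1)
    print(f,'fit',np.round(k*500,1)[:2],'centroid',s(a),'circle',s(np.array([a0,a1])),m.sum(),rad)
E
```

```text
top0 fit [16.9  0.3] centroid [16.6  0.1] circle [16.5  0.2] 309 10.111974716186523
top1 fit [0.8 0.4] centroid [0.4 0.2] circle [0.5 0.2] 314 10.198139190673828
top2 fit [  0.6 -28.8] centroid [  0.3 -28.6] circle [  0.4 -28.7] 293 9.721774101257324
top3 fit [-20.2 -27.7] centroid [-20.3 -27.5] circle [-20.3 -27.5] 299 9.754746437072754
top4 fit [-20.5 -27.7] centroid [-20.6 -27.3] circle [-20.5 -27.4] 295 9.721774101257324
```

```bash
python3 -c "
from plant import *
print(read_time(),read_position()); print(sign_off())"
```

```text
36.425 [0.54183358 0.29888655 0.40006435]
the job is handed in; nothing more can be done
None
```

The job is handed in at 36 s: the lever was pushed through neutral into the yellow-dot slot (front right) against its end stop, with at most about 24 N measured at the wrist. By camera it sits about 18.5 mm from the dot (limit 20 mm). The hand is clear, and the loose things show no visible shift, though the last picture I viewed was before a final press and did not show the whole mallet.

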